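# Set the drag screw of a bench setting gauge

### The job

Slide the jaw of the setting gauge shut on the brass bush (the orange tab on its slide is there to hold it by) until the bush presses the spring-loaded anvil back about 5 mm, never so hard that the anvil bottoms. With the jaw left pressed there, turn the black thumbscrew on the slide clockwise until it seats, then back it off a quarter turn and finish still gripping the screw there, with the bush upright and pinched. Leave the other things on the bench where they are.

Things in the scene. Friction and masses are not known exactly. Their poses are not given: they have to be found in the camera images.
- gauge: Setting gauge fixed to the bench: grey base plate 90 x 360 x 18 mm (x, y, z) with a blue anvil housing (62 x 35 mm, top 64 mm up) at one end. Origin on the bench surface, on the gauge's centre line, 20 mm from the plate's middle towards the housing (the plate reaches from y = -200 to +160 mm). Its y axis is the closing direction of the jaw (towards the anvil), z up.
- jaw (a joint): Sliding jaw, m; 0 fully open (jaw face at y = 0 of the gauge), grows as it closes towards the anvil. The jaw carriage is a steel jaw wall 60 mm wide, 14 mm thick, top 58 mm above the bench, with a low aluminium deck behind it (50 mm wide, 170 mm long overall, top 34 mm up) that carries the thumbscrew and, at its tail, the orange tab. It slides with about 8 N friction and stays where left. The bush meets the undeflected anvil at 0.065.
- jaw_face (a point): Centre of the jaw's pressing face, 39 mm above the bench; y axis is the closing direction.
- tab_grip (a point): Orange upright tab on the tail of the jaw carriage, 160 mm behind the jaw face and 85 mm behind the screw: 30 mm wide (x), 12 mm thick (y, the closing direction), from 34 to 75 mm above the bench. The point is on its centre, 57 mm above the bench. Its y axis is the closing direction.
- anvil (a joint): Spring-loaded steel anvil (46 mm wide) with a yellow pointer, m; 0 untouched (face at y = 95 mm of the gauge), grows as it is pressed into the housing, 0.012 when bottomed. Spring 0.7 N per mm, no preload.
- anvil_face (a point): Centre of the anvil's pressing face, 39 mm above the bench.
- bush_mid (a point): The brass bush, a cylinder 30 mm diameter, 36 mm tall, 0.1 to 0.16 kg, standing loose on the gauge's base plate (18 mm above the bench) between jaw and anvil. Point at its centre, 36 mm above the bench.
- screw (a joint): Thumbscrew, rad; grows clockwise seen from above; it meets its hard seat at 3.142, and turns with about 0.08 N m friction before that and stays where left. A quarter turn off its seat is 1.571.
- screw_grip (a point): Black wing of the thumbscrew, standing on the jaw carriage 75 mm behind the jaw face: a bar 38 mm long (its y axis), 10 mm thick (its x axis), from 52 to 82 mm above the bench. The point is on the screw's axis, 71 mm above the bench. A white mark on top lies on the -y end of the bar; seated, the bar lies along the slide with the white mark towards the anvil, at a red tick on the deck.
- spare_bush_mid (a point): Bystander: spare steel bush 30 mm diameter, 36 mm tall, standing on the bench. Point at its centre.
- relay_mid (a point): Bystander: orange relay with a black foot, 50 x 28 x 60 mm, on the bench. Point at its centre.
- driver_grip (a point): Bystander: screwdriver lying on the bench. Point on its handle.
- cup: Bystander: white mug 76 mm diameter, 85 mm tall. Origin under its centre.
- sensor: Bystander: steel and blue barrel sensor, 42 mm flange, 62 mm tall, standing. Origin under its centre.
Mind the look-alikes: they are no part of the job. Leave any red or turquoise look-alike of the part that bears bush_mid alone.

How it is judged:
By the outcome, as a careful person would: the job done as asked, in the order asked, and still so for the second after the job is handed in, while the arm keeps its last pose, push and grip.
It also fails if it takes over 61 s, if anything falls off the work surface, if the arm or the gripper's body presses on something with over 40 N, if the wrist force passes 120 N, or if a joint passes its speed limit or range.

### The arm

A 6-joint arm with a two-finger parallel gripper is mounted at the origin on the work surface. World frame = base frame: x ahead of the robot, y to its left, z up, the work surface at z = 0. Lengths are in m, angles in degrees, forces in N, time in s.
With the tool pointing down it reaches from about 0.225 to 0.725 m from the base axis. Payload 3.1 kg.
Tool frame: the origin (TCP) lies at the very end of the fingers, on their centre line; the grasp point (between the pads) lies 19 mm behind it (manip.grip_depth is the z of the grasp point in the tool frame, in m); z points along the fingers, x is the direction in which the jaws open and shut, and the axes are right-handed (so a half turn about z gives the same grasp; the last joint's range is limited). The gripper opens to 85 mm and grips with 20 to 120 N. Pads are 22 mm wide; open, the fingers measure 114 mm over their backs; the gripper's body (76 mm by 85 mm) begins 54 mm behind the grasp point. The pads swing forward as they close: fully open they stand 13 mm farther back than shut.
Start: joints at [58.339, 2.75, 5.684, 92.934, 0, 82.678], TCP at [0.216, 0.478, 0.231] pointing down, gripper open.
Joint ranges: [-166.93, 166.93], [-56.73, 111.36], [-69.38, 81.34], [-121.58, 131.49], [-85.45, 84.26], [-180, 180]. Speed limits (degrees/s): [159.86, 159.86, 180, 180, 180, 180].

### API

Orientations are given as [roll, pitch, yaw] about the fixed x, y, z axes, in that order (R = Rz(yaw) Ry(pitch) Rx(roll)).
In Python, from cell import manip gives the robot as it stands. The module is installed in compiled form; this text tells all that it offers.
- The arm moves only by the tool servo_tool, never from a script. Its argument "moves" is a list of rows, each an object with "linear": the shift along the tool's x, y, z in mm, a list of three; "spin": the turn about the tool's z in rad. A call has 1 to 20 rows; each row is the pose to reach, as a shift and turn from the pose commanded when the call began, along the tool's axes at that moment; what a row does not reach only later rows make up. A row lasts 1/8 s, in which the tool goes at most 62.5 mm and 10.7 degrees, less where a joint would pass 70% of its speed; a pose out of reach is approached as far as the arm can. A call with a gripper value outside its range is refused whole. "claw" is the closure in counts, from 0 (fully open) to 255 (shut), set as the call begins (left out, the last holds). The fingers move at their own pace and stop on an object; "force" is the grip in N (left out, the last holds). Time passes only in rows, so rows that repeat a pose let the fingers close. It gives the time, the measured TCP pose, the force and the opening at its end, in the units of the state.
- manip.sense(): the state, without advancing time (a new reading comes with each control period).
- manip.camera(name): name is "scene" or "side" or "wrist"; returns the picture (400x640x3 uint8, red, green, blue); there is no depth.
- manip.get_calibration(name): a dict with "vfov" (degrees; the focal length in pixels is half the picture's height over the tangent of half this angle, whatever the lens; pixels are square), "cx", "cy" (the principal point, pixels), "dist_coeffs" ([k1, k2, p1, p2, k3] as OpenCV has them; the pictures are not rectified), "R" (3x3) and "t" (3): a world point X has camera coordinates R X + t. Camera axes: x right, y down, z forward; pixel columns grow to the right and rows downward; lengths in m; the calibration is good to about 2 mm. A picture is of the moment at which its call begins: read the wrist's pose just before it. get_calibration takes no time and is no camera call; for the wrist camera it gives the pose at the moment of the call.
- manip.job_done(): hands the job in, once; it reports no verdict.
Trained networks look in the newest picture that a camera, given by its name, has taken for a name from the list of things; names that differ only in an ending like _2 or _b are one class to them, and where a whole thing is asked for, a point or a joint stands for the part that bears it (a point fixed in the world has none). Each returns a list of dicts, best first, with "p" (0 to 1); they miss things now and then, are a little off and sometimes report something else, mostly with a low value. They report only what shows in the picture. A call takes as long as a camera call. They do not tell look-alikes from the thing itself.
- manip.look_for(thing, camera): "uv" ([column, row] in pixels, amid what is visible of it).
The state is a dict: "t": time; "qpos": joint angles; "qd": joint speeds; "joint_torque": joint torques, N m; "ee_pos": TCP position; "tool_rot": TCP orientation; "wrist_force": force on the tool from outside, world axes, zero at the start; "ft_torque": the same for the moment, N m; "opening": finger opening in m.
Only numpy, scipy, OpenCV 4.12 (cv2) and the standard library are available. Lean on these libraries where they do the work, as an engineer would, in place of code of your own. Each camera call takes 0.05 s, during which the arm holds its last target. There are 200 camera calls.

## Working session

There is one attempt and no reset: what is moved stays moved. The work goes in short steps, Python scripts to look and compute and a tool call to move; the robot and the scene stay as the last step left them, time stands still between calls to the robot, and variables do not carry over. Pictures are saved under pics/ and viewed, about 8 in all and at most 12, crops included, and the job is handed in when it is done.

Besides the shell and the picture viewer there is one more tool, called after "Request:" by a JSON object that holds its "method" and its "body". servo_tool: Moves the arm, as the interface text tells. Its arguments: {"type":"object","properties":{"moves":{"type":"array","items":{"type":"object","properties":{"linear":{"type":"array","items":{"type":"number"}},"spin":{"type":"number"}}}},"claw":{"type":"number"},"force":{"type":"number"}},"required":["moves"]}

```bash
mkdir -p pics; cat > h.py <<'E'
import numpy as np, cv2
from cell import manip
def K(c):
    f=200/np.tan(np.radians(c['vfov'])/2); return np.array([[f,0,c['cx']],[0,f,c['cy']],[0,0,1.]])
def ray(c,uv):
    n=cv2.undistortPoints(np.array([[uv]],float),K(c),np.array(c['dist_coeffs'],float))[0,0]
    R=np.array(c['R']);t=np.array(c['t'])
    return -R.T@t, R.T@np.array([n[0],n[1],1.])
def atz(c,uv,z):
    o,d=ray(c,uv); return o+d*(z-o[2])/d[2]
def proj(c,X):
    R=np.array(c['R']);t=np.array(c['t'],float)
    return cv2.projectPoints(np.atleast_2d(np.array(X,float)),cv2.Rodrigues(R)[0],t,K(c),np.array(c['dist_coeffs'],float))[0][:,0]
def save(im,n): cv2.imwrite('pics/'+n,im[:,:,::-1])
E
python3 - <<'E'
from h import *
s=manip.sense(); print(s, manip.grip_depth)
Z=dict(tab_grip=.057,screw_grip=.071,bush_mid=.036,jaw_face=.039,anvil_face=.039,spare_bush_mid=.018,relay_mid=.03,cup=.04,sensor=.03,driver_grip=.015,gauge=.018)
for n in ['scene','side','wrist']:
    im=manip.camera(n); c=manip.get_calibration(n); save(im,n+'0.png')
    print(n,[round(float(v),3) for v in -np.array(c['R']).T@np.array(c['t'])],c['vfov'])
    if n=='wrist': continue
    for k,z in Z.items():
        for r in manip.look_for(k,n)[:3]: print(k,np.round(r['uv'],0),round(r['p'],2),np.round(atz(c,r['uv'],z),3))
E
```

```text
{'t': 0.0, 'qpos': array([5.83397269e+01, 2.79361159e+00, 5.58924321e+00, 9.29330536e+01,
       4.81688240e-04, 8.26793022e+01]), 'qd': array([-0.00067004, -0.01571141,  0.05578073, -0.02140343, -0.02067578,
       -0.08332619]), 'joint_torque': array([-8.59690335e-04, -3.38786030e+01,  3.20012462e+01,  2.03878374e-02,
       -1.31308598e-04,  2.97878398e-05]), 'ee_pos': array([0.21604123, 0.47780604, 0.2300899 ]), 'tool_rot': array([-1.79982011e+02,  1.36240445e-01,  6.56604455e+01]), 'wrist_force': array([-0.18490616, -0.15992321, -0.46412108]), 'ft_torque': array([ 0.01306635, -0.02683135,  0.00362759]), 'opening': 0.08545807959309955} -0.0187
scene [1.253, 0.4, 1.334] 43.47408245925894
tab_grip [339. 224.] 0.61 [0.567 0.06  0.057]
screw_grip [340. 223.] 0.42 [0.568 0.065 0.071]
bush_mid [369. 244.] 0.42 [0.57  0.165 0.036]
jaw_face [343. 226.] 0.86 [0.557 0.069 0.039]
anvil_face [380. 253.] 0.69 [0.58  0.206 0.039]
spare_bush_mid [268. 127.] 0.52 [ 0.333 -0.358  0.018]
relay_mid [465. 211.] 0.75 [0.311 0.362 0.03 ]
relay_mid [338. 228.] 0.72 [0.565 0.058 0.03 ]
cup [449. 249.] 0
[... 272 characters left out ...]
0. 194.] 0.66 [0.55  0.045 0.071]
bush_mid [347. 180.] 0.5 [0.705 0.156 0.036]
bush_mid [282. 202.] 0.47 [0.429 0.095 0.036]
jaw_face [321. 198.] 0.81 [0.563 0.07  0.039]
anvil_face [312. 177.] 0.5 [0.587 0.225 0.039]
spare_bush_mid [402. 267.] 0.65 [ 0.648 -0.328  0.018]
spare_bush_mid [301. 300.] 0.54 [ 0.345 -0.341  0.018]
relay_mid [318. 201.] 0.71 [0.553 0.068 0.03 ]
relay_mid [234. 177.] 0.61 [0.311 0.356 0.03 ]
cup [302. 301.] 0.69 [ 0.338 -0.365  0.04 ]
sensor [404. 270.] 0.51 [ 0.639 -0.351  0.03 ]
sensor [304. 302.] 0.47 [ 0.345 -0.359  0.03 ]
driver_grip [321. 349.] 0.87 [ 0.338 -0.494  0.015]
gauge [319. 201.] 0.79 [0.558 0.081 0.018]
wrist [0.153, 0.506, 0.374] 67.94564371192803
```

```bash
python3 - <<'E'
import cv2,numpy as np
a=cv2.resize(cv2.imread('pics/scene0.png')[170:310,270:470],(800,560),interpolation=cv2.INTER_CUBIC)
cv2.imwrite('pics/a.png',a)
b=cv2.resize(cv2.imread('pics/side0.png')[120:260,240:440],(800,560),interpolation=cv2.INTER_CUBIC)
cv2.imwrite('pics/b.png',b)
E
```

```text
(no output)
```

View pics/a.png

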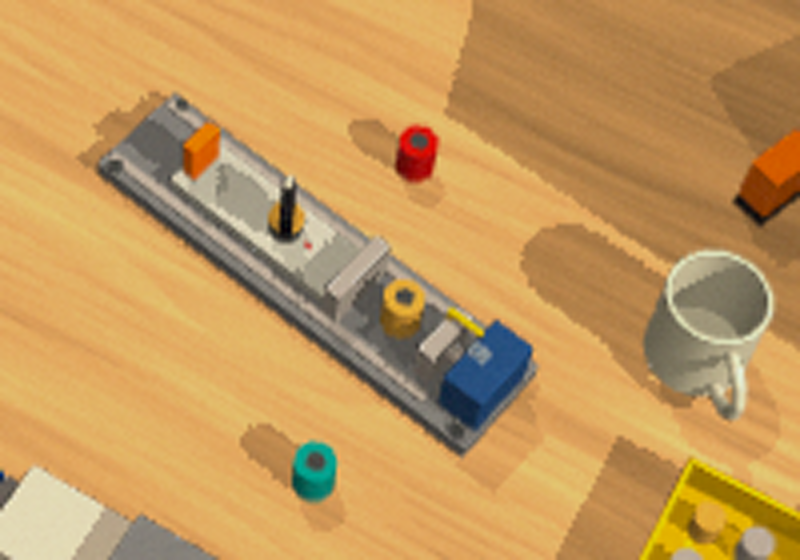

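View pics/b.png

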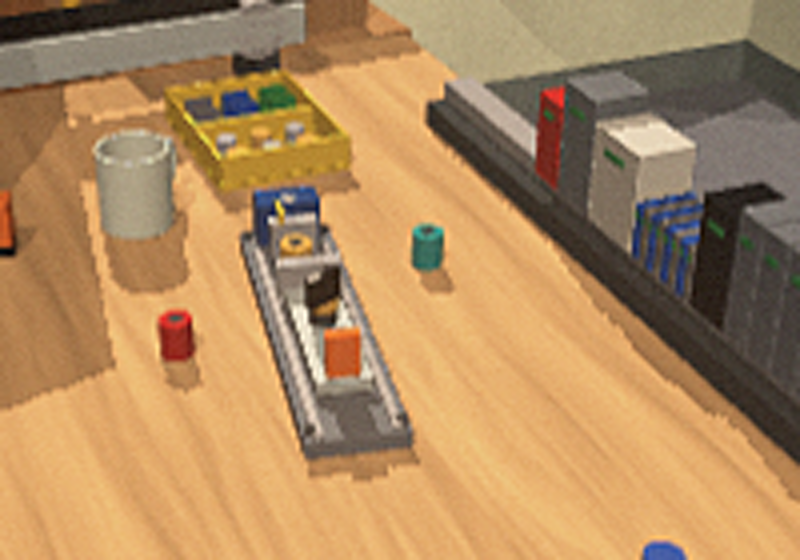

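Candidates in the scene picture:
- **Tab:** the orange tab is at about (320,207). The orange relay at (465,211) is the look-alike.
- **Bush:** the brass bush is at (371,247). The red one at (374,208) and the turquoise one at (348,287) are look-alikes.
- **Screw:** the black wing is at (342,222).

Next I fit the gauge pose from the plate corners.

```bash
python3 - <<'E'
from h import *
from scipy.optimize import least_squares
cs=manip.get_calibration('scene');cd=manip.get_calibration('side')
P=lambda x,y,ox,oy:[ox+x/4,oy+y/4]
# gauge pts (x,y,z) corners of plate top; x right when y forward, z up
obs=[(cs,P(178,95,270,170),(-.045,-.2,.018)),(cs,P(100,165,270,170),(.045,-.2,.018)),(cs,P(463,447,270,170),(.045,.16,.018)),(cs,P(535,370,270,170),(-.045,.16,.018)),
(cd,P(306,438,240,120),(-.045,-.2,.018)),(cd,P(411,432,240,120),(.045,-.2,.018))]
def X(p,g):
    c,s=np.cos(p[2]),np.sin(p[2]); return [p[0]+c*g[0]-s*g[1],p[1]+s*g[0]+c*g[1],g[2]]
f=lambda p:np.concatenate([proj(c,X(p,g))[0]-u for c,u,g in obs])
r=least_squares(f,[.56,.08,0.1]);p=r.x;print(p,np.degrees(p[2]),r.fun.round(1))
for n,g in dict(jaw=(0,-.007,.058),tabtop=(0,-.16,.075),screw=(0,-.075,.082),anv=(0,.095,.05)).items():
    print(n,np.round(X(p,g),3),(proj(cs,X(p,g))[0]-[270,170])*4,(proj(cd,X(p,g))[0]-[240,120])*4)
b=atz(cs,P(403,292,270,170),.054);q=np.array([b[0]-p[0],b[1]-p[1]]);c,s=np.cos(p[2]),np.sin(p[2]);print('bush',b,q@[c,s],q@[-s,c])
# wrist camera offset in tool frame
from scipy.spatial.transform import Rotation as Ro
st=manip.sense();Rt=Ro.from_euler('xyz',st['tool_rot'],degrees=True).as_matrix();cw=manip.get_calibration('wrist')
print('cam in tool',Rt.T@(-np.array(cw['R']).T@np.array(cw['t'])-st['ee_pos']), 'axes',(Rt.T@np.array(cw['R']).T).round(3), Rt.round(3))
E
```

```text
[ 0.57086881  0.11170899 -0.19750936] -11.316452796805168 [-0.4 -0.9 -0.6 -0.9 -0.1  1.4  1.1 -0.4 -0.5  0.5  0.8 -1.1]
jaw [0.569 0.105 0.058] [327.49658349 244.96228624] [316.34307228 271.60742488]
tabtop [ 0.539 -0.045  0.075] [174.41571486 114.39505886] [350.0290896  347.21531145]
screw [0.556 0.038 0.082] [259.02426218 174.23080877] [330.43633568 286.63225371]
anv [0.59  0.205 0.05 ] [435.19704821 334.26122793] [297.34575814 225.97514757]
bush [0.57320454 0.16974115 0.054     ] -0.009097196247262396 0.05736225878378737
cam in tool [-0.0006981  -0.06877656 -0.14282299] axes [[ 1.     0.001  0.001]
 [-0.002  0.961  0.276]
 [-0.    -0.276  0.961]] [[ 0.412  0.911 -0.   ]
 [ 0.911 -0.412 -0.   ]
 [-0.    -0.    -1.   ]]
```

The jaw already stands partly closed, by about 30 mm. I'm moving the wrist camera over the gauge with tool x along the slide.

Request:
{"method": "servo_tool", "body": {"moves": [{"linear":[-10,15,0],"spin":0},{"linear":[-30,48,3],"spin":-0.02},{"linear":[-58,92,6],"spin":-0.05},{"linear":[-88,140,9],"spin":-0.08},{"linear":[-118,188,12],"spin":-0.1},{"linear":[-148,236,15],"spin":-0.12},{"linear":[-178,284,18],"spin":-0.14},{"linear":[-208,332,20],"spin":-0.16},{"linear":[-238,380,23],"spin":-0.18},{"linear":[-266,426,26],"spin":-0.2},{"linear":[-290,464,28],"spin":-0.22},{"linear":[-306,490,30],"spin":-0.227},{"linear":[-314,503,30],"spin":-0.227},{"linear":[-314,503,30],"spin":-0.227},{"linear":[-314,503,30],"spin":-0.227}], "claw": 0}}

```text
t: 3.12
ee_pos: [0.5447, -0.0143, 0.2016]
tool_rot: [-180.0, -0.0, 78.7]
wrist_force: [0.3, -0.4, -0.6]
opening: 0.0853
```

```bash
python3 - <<'E'
from h import *
s=manip.sense();print(s['t'],s['ee_pos'],s['tool_rot'],s['qpos'].round(1))
im=manip.camera('wrist');c=manip.get_calibration('wrist');save(im,'w1.png')
for k in ['tab_grip','screw_grip','bush_mid','jaw_face','anvil_face']:
    print(k,[(np.round(r['uv'],0),round(r['p'],2)) for r in manip.look_for(k,'wrist')[:3]])
E
```

```text
3.125 [ 0.54465237 -0.01426744  0.20162993] [-1.79981696e+02 -2.31576624e-02  7.87144921e+01] [-8.6  5.4  5.1 89.7  0.   2.7]
tab_grip [(array([395., 188.]), 0.61)]
screw_grip [(array([406., 187.]), 0.75)]
bush_mid [(array([432.,  53.]), 0.69), (array([500., 182.]), 0.59)]
jaw_face [(array([399., 182.]), 0.86)]
anvil_face [(array([542., 183.]), 0.67)]
```

View pics/w1.png

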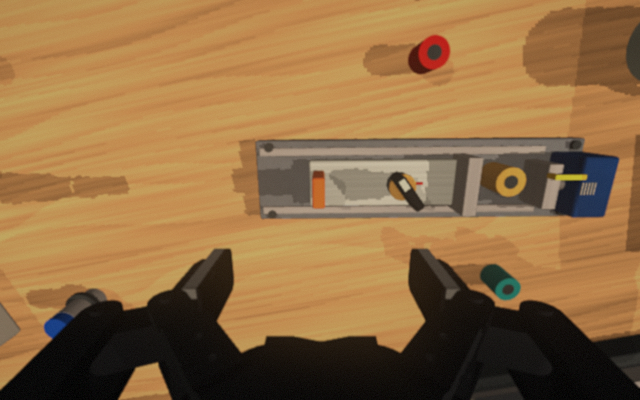

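The gauge lies horizontally in the picture. The tab is at (318,189) and the wing at (406,190) with its white mark towards the upper left. The jaw wall is at (468,185), the brass bush at (511,182) and the anvil at (552,185).

```bash
python3 - <<'E'
import cv2
a=cv2.imread('pics/w1.png')
l=cv2.resize(a[125:225,250:450],(800,400),interpolation=cv2.INTER_CUBIC)
cv2.imwrite('pics/w1c.png',l)
E
```

```text
(no output)
```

View pics/w1c.png

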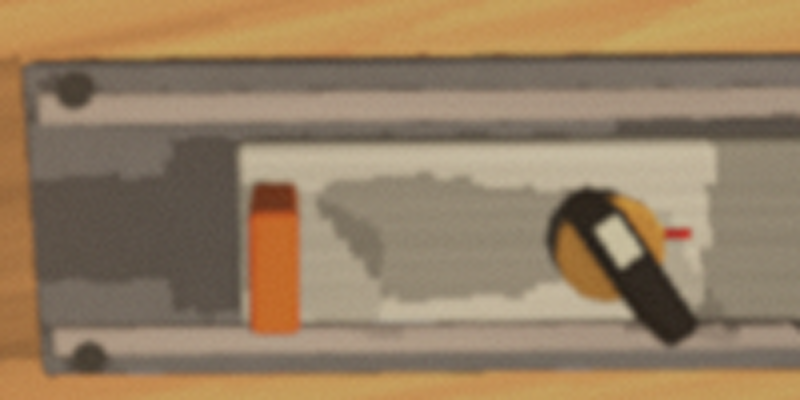

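```bash
python3 - <<'E'
from h import *
c=manip.get_calibration('wrist');s=manip.sense()
th=np.radians(-11.316);ey=np.array([-np.sin(th),np.cos(th)]);ex=np.array([np.cos(th),np.sin(th)])
def g(n,uv,z):
    X=atz(c,uv,z);d=X[:2]-[.57087,.11171];e=(X[:2]-s['ee_pos'][:2])*1e3
    print(n,X.round(4),'gauge x,y',(d@ex).round(4),(d@ey).round(4),'tool mm',(e@ey).round(1),(e@ex).round(1))
C=lambda u,v:(250+u/4,125+v/4)
g('tail-',C(27,66),.018);g('tail+',C(45,374),.018)
g('tab',C(275,272),.075)
for q in [(250,212),(298,212),(300,332),(250,332)]: g('tabc',C(*q),.075)
g('wing+end',C(681,333),.082);g('mark',C(618,240),.082);g('collar',C(605,250),.05)
g('tick0',C(664,234),.034);g('tick1',C(692,234),.034)
g('deckTail-',C(240,143),.034);g('deckTail+',C(245,322),.034)
g('red',(434,51),.036);g('bush',(511,181),.054)
g('wall',(475,157),.058);g('wall',(476,215),.058);g('anv-',(548,166),.05)
E
```

```text
tail- [ 0.4907 -0.0749  0.018 ] gauge x,y -0.042 -0.1987 tool mm -70.0 -41.4
tail+ [ 0.5773 -0.092   0.018 ] gauge x,y 0.0463 -0.1985 tool mm -69.8 46.9
tab [ 0.5457 -0.017   0.075 ] gauge x,y 0.0006 -0.1312 tool mm -2.5 1.2
tabc [ 0.5306 -0.0199  0.075 ] gauge x,y -0.0137 -0.137 tool mm -8.3 -13.1
tabc [ 0.5327 -0.009   0.075 ] gauge x,y -0.0137 -0.1259 tool mm 2.8 -13.2
tabc [ 0.5613 -0.0141  0.075 ] gauge x,y 0.0153 -0.1252 tool mm 3.5 15.9
tabc [ 0.559  -0.0258  0.075 ] gauge x,y 0.0154 -0.1371 tool mm -8.4 15.9
wing+end [0.5765 0.0729 0.082 ] gauge x,y 0.0132 -0.037 tool mm 91.7 13.7
mark [0.5517 0.0611 0.082 ] gauge x,y -0.0089 -0.0534 tool mm 75.3 -8.3
collar [0.5627 0.0652 0.05  ] gauge x,y 0.0011 -0.0472 tool mm 81.5 1.7
tick0 [0.566  0.0849 0.034 ] gauge x,y 0.0005 -0.0272 tool mm 101.5 1.1
tick1 [0.5675 0.0923 0.034 ] gauge x,y 0.0005 -0.0197 tool mm 109.0 1.1
deckTail- [ 0.5201 -0.0215  0.034 ] gauge x,y -0.0236 -0.1406 tool mm -11.9 -23.0
deckTail+ [ 0.5684 -0.0302  0.034 ] gauge x,y 0.0254 -0.1396 tool mm -10.9 26.0
red [0.4405 0.1151 0.036 ] gauge x,y -0.1285 -0.0223 tool mm 106.4 -128.0
bush [0.5762 0.1734 0.054 ] gauge x,y -0.0068 0.0615 tool mm 190.2 -6.3
wall [0.5441 0.1371 0.058 ] gauge x,y -0.0313 0.0196 tool mm 148.3 -30.7
wall [0.6039 0.135  0.058 ] gauge x,y 0.0278 0.0293 tool mm 158.0 28.4
anv- [0.5692 0.2129 0.05  ] gauge x,y -0.0215 0.0989 tool mm 227.6 -20.9
```

Request:
{"method": "servo_tool", "body": {"moves": [{"linear":[-1,1,25],"spin":0},{"linear":[-2.5,1.2,60],"spin":0},{"linear":[-2.5,1.2,95],"spin":0},{"linear":[-2.5,1.2,125],"spin":0},{"linear":[-2.5,1.2,145],"spin":0},{"linear":[-2.5,1.2,156],"spin":0},{"linear":[-2.5,1.2,160],"spin":0},{"linear":[-2.5,1.2,160],"spin":0}]}}

```text
t: 4.42
ee_pos: [0.5464, -0.0177, 0.0419]
tool_rot: [179.9, -0.0, 78.7]
wrist_force: [-0.5, -0.0, -0.4]
opening: 0.0855
```

Request:
{"method": "servo_tool", "body": {"moves": [{"linear":[0,0,0]},{"linear":[0,0,0]},{"linear":[0,0,0]},{"linear":[0,0,0]},{"linear":[0,0,0]},{"linear":[0,0,0]},{"linear":[0,0,0]},{"linear":[0,0,0]},{"linear":[0,0,0]},{"linear":[0,0,0]}], "claw": 255, "force": 50}}

```text
invalid input at $.moves[0]: expected keys linear, spin
```

```bash
python3 - <<'E'
from h import *
s=manip.sense();print(s['t'],s['ee_pos'],s['tool_rot'],s['wrist_force'],s['ft_torque'],s['opening'])
im=manip.camera('wrist');save(im,'w2.png')
E
```

```text
4.425 [ 0.54641304 -0.01774886  0.04193178] [ 1.79943771e+02 -3.89308360e-03  7.86739415e+01] [-0.45512077 -0.00697887 -0.42151845] [ 0.0159559  -0.01583893 -0.01561874] 0.08553092358925989
```

View pics/w2.png

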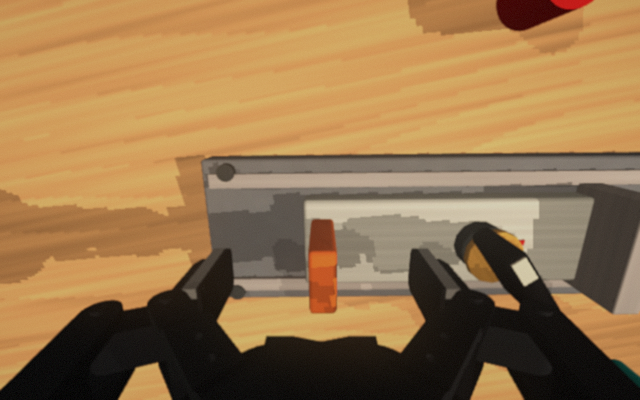

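The fingers straddle the tab at (323,280), nicely centred. The screw is clear of the right finger. Closing now.

Request:
{"method": "servo_tool", "body": {"moves": [{"linear":[0,0,0],"spin":0},{"linear":[0,0,0],"spin":0},{"linear":[0,0,0],"spin":0},{"linear":[0,0,0],"spin":0},{"linear":[0,0,0],"spin":0},{"linear":[0,0,0],"spin":0},{"linear":[0,0,0],"spin":0},{"linear":[0,0,0],"spin":0}], "claw": 255, "force": 50}}

```text
t: 5.48
ee_pos: [0.5461, -0.0174, 0.0415]
tool_rot: [180.0, -0.0, 78.7]
wrist_force: [-1.0, 1.9, 1.6]
opening: 0.0112
```

Request:
{"method": "servo_tool", "body": {"moves": [{"linear":[1,0,0],"spin":0},{"linear":[4,0,0],"spin":0},{"linear":[9,0,0],"spin":0},{"linear":[14,0,0],"spin":0},{"linear":[19,0,0],"spin":0},{"linear":[23,0,0],"spin":0},{"linear":[25,0,0],"spin":0}]}}

```text
t: 6.35
ee_pos: [0.55, 0.0034, 0.0415]
tool_rot: [-180.0, 0.4, 78.5]
wrist_force: [-4.4, -9.6, 3.9]
opening: 0.0112
```

Request:
{"method": "servo_tool", "body": {"moves": [{"linear":[1,0,0],"spin":0},{"linear":[2,0,0],"spin":0},{"linear":[3,0,0],"spin":0}]}}

```text
t: 6.72
ee_pos: [0.5505, 0.0061, 0.0416]
tool_rot: [-180.0, 0.4, 78.5]
wrist_force: [-4.0, -8.3, 4.1]
opening: 0.0112
```

Request:
{"method": "servo_tool", "body": {"moves": [{"linear":[1,0,0],"spin":0},{"linear":[2,0,0],"spin":0}]}}

```text
t: 6.98
ee_pos: [0.5509, 0.0081, 0.0416]
tool_rot: [-180.0, 0.4, 78.5]
wrist_force: [-3.4, -7.8, 4.4]
opening: 0.0114
```

Request:
{"method": "servo_tool", "body": {"moves": [{"linear":[1,0,0],"spin":0},{"linear":[2,0,0],"spin":0}]}}

```text
t: 7.22
ee_pos: [0.5513, 0.0101, 0.0416]
tool_rot: [-180.0, 0.4, 78.5]
wrist_force: [-4.6, -8.1, 4.8]
opening: 0.0112
```

Request:
{"method": "servo_tool", "body": {"moves": [{"linear":[1,0,0],"spin":0},{"linear":[2,0,0],"spin":0},{"linear":[3,0,0],"spin":0}]}}

```text
t: 7.6
ee_pos: [0.5518, 0.013, 0.0415]
tool_rot: [-180.0, 0.4, 78.5]
wrist_force: [-4.8, -8.2, 4.7]
opening: 0.0113
```

Request:
{"method": "servo_tool", "body": {"moves": [{"linear":[1,0,0],"spin":0},{"linear":[2,0,0],"spin":0},{"linear":[2,0,0],"spin":0}]}}

```text
t: 7.98
ee_pos: [0.5522, 0.0151, 0.0415]
tool_rot: [-179.9, 0.4, 78.5]
wrist_force: [-4.2, -7.7, 5.0]
opening: 0.0112
```

Request:
{"method": "servo_tool", "body": {"moves": [{"linear":[1,0,0],"spin":0},{"linear":[2,0,0],"spin":0},{"linear":[2,0,0],"spin":0}]}}

```text
t: 8.35
ee_pos: [0.5526, 0.0171, 0.0415]
tool_rot: [-179.9, 0.4, 78.5]
wrist_force: [-3.9, -7.5, 4.9]
opening: 0.0114
```

Request:
{"method": "servo_tool", "body": {"moves": [{"linear":[1,0,0],"spin":0},{"linear":[2,0,0],"spin":0},{"linear":[2,0,0],"spin":0}]}}

```text
t: 8.72
ee_pos: [0.5529, 0.019, 0.0416]
tool_rot: [-179.9, 0.4, 78.5]
wrist_force: [-3.9, -7.1, 5.4]
opening: 0.0113
```

```bash
python3 - <<'E'
from h import *
s=manip.sense();print(s['t'],s['ee_pos'],s['tool_rot'],s['wrist_force'],s['ft_torque'],s['opening'])
for n in ['scene','side']: save(manip.camera(n),n+'1.png')
a=cv2.imread('pics/scene1.png')[205:275,320:420];b=cv2.imread('pics/scene0.png')[205:275,320:420]
cv2.imwrite('pics/d.png',np.hstack([cv2.resize(x,(400,280),interpolation=cv2.INTER_CUBIC) for x in (b,a)]))
E
```

```text
8.725 [0.5529466  0.01898832 0.04155794] [-179.94504719    0.41108109   78.54068575] [-3.88159636 -7.14650472  5.38872953] [-0.99263969  0.61898326  0.47436363] 0.01130233331552833
```

Request:
{"method": "servo_tool", "body": {"moves": [{"linear":[1,0,0],"spin":0},{"linear":[2,0,0],"spin":0},{"linear":[2,0,0],"spin":0}]}}

```text
t: 9.2
ee_pos: [0.5533, 0.0206, 0.0416]
tool_rot: [-179.9, 0.5, 78.5]
wrist_force: [-4.2, -9.4, 4.2]
opening: 0.0117
```

View pics/d.png

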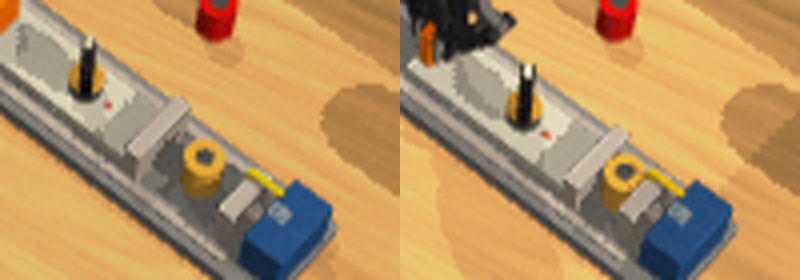

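Left is before and right is at t=8.7. The jaw is now against the bush and the bush reaches the anvil (crop (625,185)). The force is now rising, so I continue in small steps.

Request:
{"method": "servo_tool", "body": {"moves": [{"linear":[1,0,0],"spin":0},{"linear":[1,0,0],"spin":0},{"linear":[1,0,0],"spin":0}]}}

```text
t: 9.57
ee_pos: [0.5534, 0.0213, 0.0415]
tool_rot: [-179.9, 0.5, 78.5]
wrist_force: [-4.5, -9.4, 5.0]
opening: 0.0112
```

Request:
{"method": "servo_tool", "body": {"moves": [{"linear":[1,0,0],"spin":0},{"linear":[1,0,0],"spin":0},{"linear":[1,0,0],"spin":0}]}}

```text
t: 9.95
ee_pos: [0.5535, 0.0221, 0.0415]
tool_rot: [-179.9, 0.5, 78.5]
wrist_force: [-5.3, -9.7, 5.0]
opening: 0.0111
```

```bash
python3 - <<'E'
from h import *
s=manip.sense();print(s['t'],s['ee_pos'],s['tool_rot'],s['wrist_force'],s['ft_torque'],s['opening'])
im=manip.camera('wrist');save(im,'w3.png')
E
```

```text
9.95 [0.55353401 0.02205188 0.04154712] [-179.93736475    0.50745649   78.50675058] [-5.25312663 -9.68764898  4.99312171] [-1.34850765  0.71325073  0.55549253] 0.011080516160350377
```

View pics/w3.png

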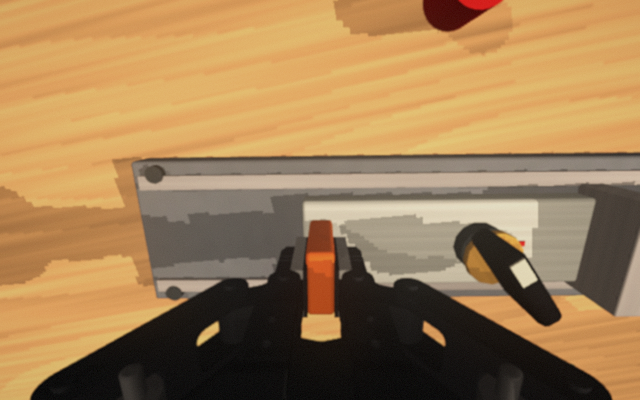

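```bash
python3 - <<'E'
from h import *
c=manip.get_calibration('wrist')
a=cv2.imread('pics/w3.png')
for n,(x,y) in dict(L=(125,150),R=(285,190)).items(): cv2.imwrite(f'pics/{n}.png',cv2.resize(a[y:y+75,x:x+60],(480,600),interpolation=cv2.INTER_CUBIC))
cv2.imwrite('pics/LR.png',np.hstack([cv2.resize(a[150:220,125:175],(400,560),interpolation=cv2.INTER_CUBIC),cv2.resize(a[185:255,290:340],(400,560),interpolation=cv2.INTER_CUBIC)]))
E
```

```text
(no output)
```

View pics/LR.png

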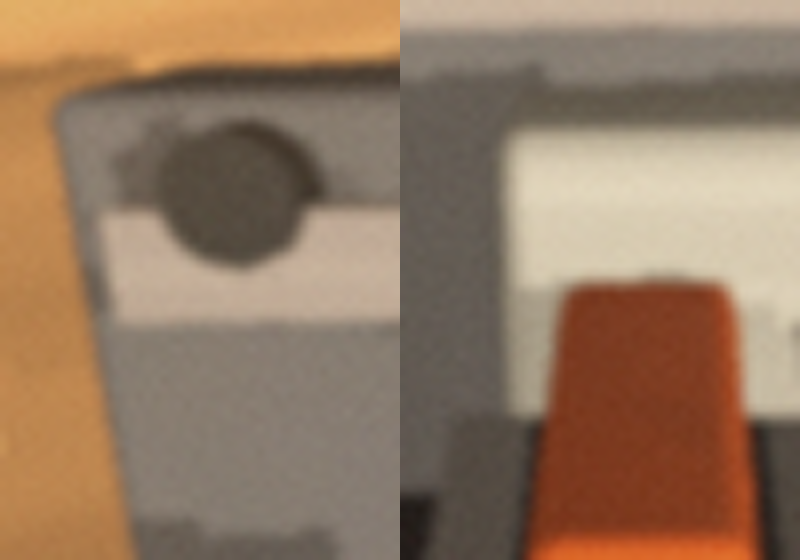

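```bash
python3 - <<'E'
from h import *
c=manip.get_calibration('wrist')
th=np.radians(-11.316)
ey=np.array([-np.sin(th),np.cos(th)]);ex=np.array([np.cos(th),np.sin(th)])
for uv,z in [((132.5,163.75),.018),((141.25,215),.018),((303.1,203.75),.034),((304,236.25),.034),((306.5,257),.075),((334.5,257),.075)]:
    X=atz(c,uv,z)[:2]-[.57087,.11171];print(uv,z,(X@ex).round(4),(X@ey).round(4))
E
```

```text
(132.5, 163.75) 0.018 -0.0422 -0.1992
(141.25, 215) 0.018 -0.0115 -0.1994
(303.1, 203.75) 0.034 -0.0234 -0.1014
(304, 236.25) 0.034 -0.0048 -0.1012
(306.5, 257) 0.075 -0.013 -0.0975
(334.5, 257) 0.075 -0.0131 -0.0861
```

Vision puts the jaw at about 0.068, and the force rise gives 3 to 4 mm of anvil travel. I'll push about 1.5 mm more, then ease the arm's push off before releasing.

Request:
{"method": "servo_tool", "body": {"moves": [{"linear":[1,0,0],"spin":0},{"linear":[2,0,0],"spin":0},{"linear":[2,0,0],"spin":0},{"linear":[2,0,0],"spin":0}]}}

```text
t: 10.5
ee_pos: [0.5538, 0.0236, 0.0415]
tool_rot: [-179.9, 0.6, 78.5]
wrist_force: [-5.2, -11.0, 5.1]
opening: 0.0116
```

Request:
{"method": "servo_tool", "body": {"moves": [{"linear":[-1,0,0],"spin":0},{"linear":[-2.5,0,0],"spin":0},{"linear":[-4,0,0],"spin":0},{"linear":[-4,0,0],"spin":0}]}}

```text
t: 11.0
ee_pos: [0.5539, 0.0237, 0.0415]
tool_rot: [-180.0, 0.1, 78.6]
wrist_force: [-5.0, -2.6, 5.5]
opening: 0.0114
```

Request:
{"method": "servo_tool", "body": {"moves": [{"linear":[0,0,0],"spin":0},{"linear":[0,0,0],"spin":0},{"linear":[0,0,0],"spin":0},{"linear":[0,0,0],"spin":0},{"linear":[0,0,0],"spin":0}], "claw": 130}}

```text
t: 11.62
ee_pos: [0.5545, 0.0244, 0.0413]
tool_rot: [180.0, -0.0, 78.7]
wrist_force: [-0.1, -0.7, -1.2]
opening: 0.042
```

Request:
{"method": "servo_tool", "body": {"moves": [{"linear":[0,0,-10],"spin":0},{"linear":[0,0,-35],"spin":0},{"linear":[0,0,-70],"spin":0},{"linear":[30,0,-100],"spin":0},{"linear":[60,0,-110],"spin":-0.15},{"linear":[82,0,-110],"spin":-0.3},{"linear":[88,0,-110],"spin":-0.45},{"linear":[88,0,-110],"spin":-0.6},{"linear":[88,0,-110],"spin":-0.64},{"linear":[88,0,-110],"spin":-0.64}]}}

```text
t: 12.88
ee_pos: [0.572, 0.1108, 0.1521]
tool_rot: [179.9, 0.0, 115.3]
wrist_force: [-0.3, -0.3, 0.6]
opening: 0.0418
```

```bash
python3 - <<'E'
from h import *
s=manip.sense();print(s['t'],s['ee_pos'],s['tool_rot'],s['qpos'].round(1),s['wrist_force'],s['opening'])
im=manip.camera('wrist');save(im,'w4.png')
R=cv2.getRotationMatrix2D((320,200),-36.5,1)
cv2.imwrite('pics/w4c.png',cv2.resize(im[0:400,120:600,::-1],(720,600),interpolation=cv2.INTER_CUBIC))
E
```

```text
12.875 [0.57195465 0.11076232 0.152106  ] [1.79945589e+02 2.11443654e-02 1.15309182e+02] [  4.4  11.1   5.7  84.6  -0.  -20.9] [-0.26009942 -0.34296667  0.61713063] 0.04182425802432
```

View pics/w4c.png

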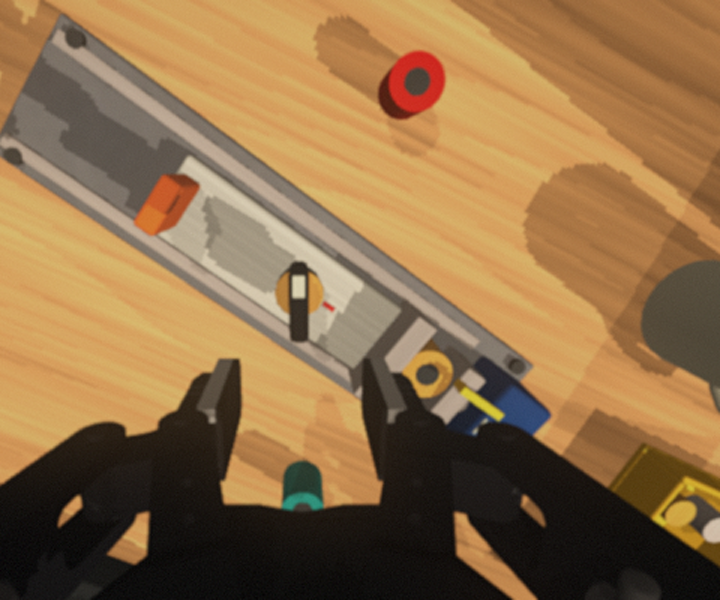

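The bush at crop (428,373) stands upright between jaw and anvil. The wing at (299,307) lies vertical in the picture, so the tool yaw matches it.

```bash
python3 - <<'E'
from h import *
from scipy.spatial.transform import Rotation as Ro
c=manip.get_calibration('wrist');s=manip.sense();Rt=Ro.from_euler('xyz',s['tool_rot'],degrees=True).as_matrix()
th=np.radians(-11.316);ey=np.array([-np.sin(th),np.cos(th)]);ex=np.array([np.cos(th),np.sin(th)])
C=lambda u,v:(120+u/1.5,v/1.5)
for n,u,v,z in [('tailcorner-',60,14,.018),('tailcorner+',3,135,.018),('decktail-',188,156,.034),('wing top far',299,275,.082),('wing near',299,341,.082),('wing c',299,307,.082),('collar',300,291,.05),('bush',428,374,.054),('tabtopR',172,208,.075),('tabtopL',147,203,.075),('wallend',425,317,.058)]:
    X=atz(c,C(u,v),z);d=X[:2]-[.57087,.11171];print(n,'gauge',(d@ex).round(4),(d@ey).round(4),'tool mm',(Rt.T@(X-s['ee_pos'])*1e3).round(1))
A=np.array([.57087,.11171])+.001*ex+(-.075+.0696)*ey;print('axis pred tool mm',(Rt.T@(np.r_[A,.071]-s['ee_pos'])*1e3).round(1))
E
```

```text
tailcorner- gauge -0.0424 -0.1998 tool mm [-133.7 -153.8  133.9]
tailcorner+ gauge 0.0333 -0.1967 tool mm [-176.4  -91.2  134. ]
decktail- gauge -0.0235 -0.0993 tool mm [-64.4 -78.7 118. ]
wing top far gauge -0.0148 -0.0154 tool mm [ -2.1 -21.6  70. ]
wing near gauge 0.0129 0.0052 tool mm [-2.1 12.9 70. ]
wing c gauge -0.0017 -0.0056 tool mm [-2.1 -5.3 70. ]
collar gauge -0.0018 -0.0051 tool mm [ -1.7  -5.1 102. ]
bush gauge -0.0072 0.0852 tool mm [74.  44.5 98. ]
tabtopR gauge -0.0034 -0.0837 tool mm [-63.8 -53.2  77. ]
tabtopL gauge 0.0018 -0.0947 tool mm [-75.8 -55.6  77. ]
wallend gauge -0.0332 0.0587 tool mm [68.3  7.7 94. ]
axis pred tool mm [-3.6 -3.  81. ]
```

Deck-tail and bush readings both give jaw ≈ 0.070, so the anvil is at about 5 mm. Now I descend on the wing.

Request:
{"method": "servo_tool", "body": {"moves": [{"linear":[-2.7,-4,20],"spin":0},{"linear":[-2.7,-4,50],"spin":0},{"linear":[-2.7,-4,78],"spin":0},{"linear":[-2.7,-4,94],"spin":0},{"linear":[-2.7,-4,98],"spin":0},{"linear":[-2.7,-4,98],"spin":0}]}}

```text
t: 13.68
ee_pos: [0.5697, 0.1066, 0.054]
tool_rot: [179.9, 0.0, 115.3]
wrist_force: [0.3, 0.4, -0.2]
opening: 0.0418
```

Request:
{"method": "servo_tool", "body": {"moves": [{"linear":[0,0,0],"spin":0},{"linear":[0,0,0],"spin":0},{"linear":[0,0,0],"spin":0},{"linear":[0,0,0],"spin":0},{"linear":[0,0,0],"spin":0},{"linear":[0,0,0],"spin":0}], "claw": 255, "force": 40}}

```text
t: 14.42
ee_pos: [0.5696, 0.1075, 0.0548]
tool_rot: [179.9, -0.1, 115.4]
wrist_force: [-2.9, 3.7, 6.1]
opening: 0.0097
```

```bash
cat > st.py <<'E'
from h import *
from scipy.spatial.transform import Rotation as Ro
s=manip.sense();Rt=Ro.from_euler('xyz',s['tool_rot'],degrees=True).as_matrix()
th=np.radians(-11.316);ey=np.array([-np.sin(th),np.cos(th)]);ex=np.array([np.cos(th),np.sin(th)])
d=s['ee_pos'][:2]-[.57087,.11171]
print(s['t'],'gauge mm',(d@ex*1e3).round(2),(d@ey*1e3).round(2),'z',s['ee_pos'][2].round(4),'rot',s['tool_rot'].round(2),'F gauge x,y,z',(s['wrist_force'][:2]@ex).round(1),(s['wrist_force'][:2]@ey).round(1),s['wrist_force'][2].round(1),'F tool',(Rt.T@s['wrist_force']).round(1),'T tool',(Rt.T@s['ft_torque']).round(2),'q6',s['qpos'][5].round(1),'op',round(s['opening'],4))
E
python3 st.py
```

```text
14.425 gauge mm -0.45 -4.41 z 0.0548 rot [ 1.7989e+02 -6.0000e-02  1.1538e+02] F gauge x,y,z -3.6 3.0 6.1 F tool [ 4.6 -1.1 -6.1] T tool [ 0.22  0.72 -0.12] q6 -21.4 op 0.0097
```

Request:
{"method": "servo_tool", "body": {"moves": [{"linear":[1,0,-1],"spin":0},{"linear":[1.6,0,-1.5],"spin":0},{"linear":[1.6,0,-1.5],"spin":0.1},{"linear":[1.6,0,-1.5],"spin":0.2},{"linear":[1.6,0,-1.5],"spin":0.3},{"linear":[1.6,0,-1.5],"spin":0.4},{"linear":[1.6,0,-1.5],"spin":0.4}]}}

```text
t: 15.3
ee_pos: [0.5696, 0.107, 0.0548]
tool_rot: [179.9, 0.1, 92.4]
wrist_force: [3.3, -1.3, -0.6]
opening: 0.0094
```

```bash
python3 st.py
```

```text
15.3 gauge mm -0.33 -4.9 z 0.0548 rot [1.7989e+02 1.1000e-01 9.2420e+01] F gauge x,y,z 3.5 -0.6 -0.6 F tool [-1.5  3.3  0.6] T tool [-0.63 -0.41  0.08] q6 1.7 op 0.0094
```

Request:
{"method": "servo_tool", "body": {"moves": [{"linear":[-0.3,0.7,0],"spin":0.1},{"linear":[-0.5,1.2,0],"spin":0.2},{"linear":[-0.5,1.2,0],"spin":0.3},{"linear":[-0.5,1.2,0],"spin":0.4},{"linear":[-0.5,1.2,0],"spin":0.5},{"linear":[-0.5,1.2,0],"spin":0.6},{"linear":[-0.5,1.2,0],"spin":0.6}]}}

```text
t: 16.18
ee_pos: [0.5694, 0.1062, 0.0548]
tool_rot: [180.0, 0.2, 58.1]
wrist_force: [-0.9, -3.8, 1.6]
opening: 0.0091
```

```bash
python3 st.py
```

```text
16.175 gauge mm -0.36 -5.72 z 0.0548 rot [1.7996e+02 1.7000e-01 5.8120e+01] F gauge x,y,z -0.1 -3.9 1.6 F tool [-3.7  1.2 -1.5] T tool [-0.36 -0.85  0.11] q6 35.9 op 0.0091
```

Request:
{"method": "servo_tool", "body": {"moves": [{"linear":[-0.7,0.3,0],"spin":0.1},{"linear":[-1.4,0.5,0],"spin":0.2},{"linear":[-1.4,0.5,0],"spin":0.3},{"linear":[-1.4,0.5,0],"spin":0.4},{"linear":[-1.4,0.5,0],"spin":0.5},{"linear":[-1.4,0.5,0],"spin":0.6},{"linear":[-1.4,0.5,0],"spin":0.6}]}}

```text
t: 17.05
ee_pos: [0.5688, 0.1056, 0.0548]
tool_rot: [180.0, 0.1, 23.8]
wrist_force: [-2.7, -3.1, 4.2]
opening: 0.0091
```

```bash
python3 st.py
```

```text
17.05 gauge mm -0.85 -6.45 z 0.0548 rot [1.7997e+02 1.0000e-01 2.3810e+01] F gauge x,y,z -2.0 -3.6 4.2 F tool [-3.7  1.8 -4.2] T tool [-0.49 -0.67  0.05] q6 70.1 op 0.0091
```

The grip point orbits the screw axis with a radius of about 1.5 mm, exactly as a fixed jaw would give. I'm approaching the seat gently.

Request:
{"method": "servo_tool", "body": {"moves": [{"linear":[-0.9,0.2,0],"spin":0.1},{"linear":[-1.8,0.4,0],"spin":0.2},{"linear":[-2.5,0.5,0],"spin":0.3},{"linear":[-2.5,0.5,0],"spin":0.4},{"linear":[-2.5,0.5,0],"spin":0.5},{"linear":[-2.5,0.5,0],"spin":0.56},{"linear":[-2.5,0.5,0],"spin":0.56}]}}

```text
t: 17.92
ee_pos: [0.5678, 0.1054, 0.0548]
tool_rot: [-179.9, -0.0, -8.2]
wrist_force: [0.8, 1.1, 0.2]
opening: 0.0091
```

```bash
python3 st.py
```

```text
17.925 gauge mm -1.73 -6.81 z 0.0548 rot [-1.799e+02 -4.000e-02 -8.230e+00] F gauge x,y,z 0.6 1.3 0.2 F tool [ 0.6 -1.2 -0.2] T tool [0.08 0.17 0.07] q6 102.0 op 0.0091
```

Request:
{"method": "servo_tool", "body": {"moves": [{"linear":[0,0,0],"spin":0.03},{"linear":[0,0,0],"spin":0.05},{"linear":[0,0,0],"spin":0.05}]}}

```text
t: 18.3
ee_pos: [0.5678, 0.1053, 0.0548]
tool_rot: [-179.9, -0.0, -11.2]
wrist_force: [2.0, 3.3, -1.5]
opening: 0.0092
```

```bash
python3 st.py
```

```text
18.3 gauge mm -1.79 -6.86 z 0.0548 rot [-1.7991e+02 -3.0000e-02 -1.1220e+01] F gauge x,y,z 1.4 3.6 -1.5 F tool [ 1.4 -3.6  1.5] T tool [ 0.57  0.41 -0.19] q6 105.0 op 0.0092
```

Request:
{"method": "servo_tool", "body": {"moves": [{"linear":[0,0,0],"spin":0.03},{"linear":[0,0,0],"spin":0.05},{"linear":[0,0,0],"spin":0.05}]}}

```text
t: 18.68
ee_pos: [0.5677, 0.1053, 0.0549]
tool_rot: [-179.9, -0.0, -14.1]
wrist_force: [3.5, 3.6, -0.8]
opening: 0.0093
```

```bash
python3 st.py
```

```text
18.675 gauge mm -1.83 -6.86 z 0.0549 rot [-1.7992e+02 -3.0000e-02 -1.4050e+01] F gauge x,y,z 2.7 4.2 -0.8 F tool [ 2.5 -4.4  0.8] T tool [ 0.94  0.56 -1.03] q6 107.9 op 0.0093
```

It's seated: torque rose to 1 N·m at yaw ≈ -11, exactly where the bar lies along the slide. I'm backing off in stages and relieving the lateral force.

Request:
{"method": "servo_tool", "body": {"moves": [{"linear":[0.4,-0.6,0],"spin":-0.06},{"linear":[0.6,-1,0],"spin":-0.12},{"linear":[0.8,-1,0],"spin":-0.22},{"linear":[0.9,-1,0],"spin":-0.32},{"linear":[0.9,-1,0],"spin":-0.42},{"linear":[0.9,-1,0],"spin":-0.42}]}}

```text
t: 19.42
ee_pos: [0.5683, 0.1053, 0.0548]
tool_rot: [-180.0, 0.0, 9.8]
wrist_force: [2.5, 2.6, -0.0]
opening: 0.0091
```

```bash
python3 st.py
```

```text
19.425 gauge mm -1.25 -6.77 z 0.0548 rot [-1.7999e+02  2.0000e-02  9.7600e+00] F gauge x,y,z 1.9 3.1 -0.0 F tool [ 2.9 -2.2  0. ] T tool [ 0.47  0.48 -0.11] q6 84.1 op 0.0091
```

Request:
{"method": "servo_tool", "body": {"moves": [{"linear":[0.7,-0.6,0],"spin":-0.1},{"linear":[1.2,-1,0],"spin":-0.2},{"linear":[1.5,-1.2,0],"spin":-0.3},{"linear":[1.8,-1.3,0],"spin":-0.4},{"linear":[2,-1.3,0],"spin":-0.5},{"linear":[2.2,-1.3,0],"spin":-0.6},{"linear":[2.2,-1.3,0],"spin":-0.7},{"linear":[2.2,-1.3,0],"spin":-0.7}]}}

```text
t: 20.42
ee_pos: [0.5693, 0.1059, 0.0548]
tool_rot: [-180.0, 0.2, 49.8]
wrist_force: [-2.4, -0.0, 3.1]
opening: 0.0094
```

```bash
python3 st.py
```

```text
20.425 gauge mm -0.39 -6.0 z 0.0548 rot [-179.98    0.19   49.81] F gauge x,y,z -2.4 -0.5 3.1 F tool [-1.6 -1.8 -3.1] T tool [ 0.1  -0.3  -0.09] q6 44.2 op 0.0094
```

Request:
{"method": "servo_tool", "body": {"moves": [{"linear":[0,-0.3,0],"spin":-0.1},{"linear":[0,-0.6,0],"spin":-0.2},{"linear":[0,-0.8,0],"spin":-0.3},{"linear":[0.1,-1,0],"spin":-0.4},{"linear":[0.1,-1,0],"spin":-0.48},{"linear":[0.1,-1,0],"spin":-0.506},{"linear":[0.1,-1,0],"spin":-0.506},{"linear":[0.1,-1,0],"spin":-0.506}]}}

```text
t: 21.42
ee_pos: [0.5696, 0.1067, 0.0548]
tool_rot: [180.0, 0.1, 78.9]
wrist_force: [-0.1, -4.3, 1.8]
opening: 0.0096
```

```bash
python3 st.py; python3 - <<'E'
from h import *
im=manip.camera('wrist');save(im,'w5.png')
sc=manip.camera('scene')
a=cv2.resize(im[100:360,100:640,::-1],(800,385),interpolation=cv2.INTER_CUBIC)
b=cv2.resize(sc[220:270,330:430,::-1],(400,200),interpolation=cv2.INTER_CUBIC)
z=np.zeros((585,800,3),np.uint8);z[:385]=a;z[385:,:400]=b;z[385:,400:]=cv2.resize(cv2.imread('pics/scene1.png')[220:270,330:430],(400,200),interpolation=cv2.INTER_CUBIC)
cv2.imwrite('pics/f.png',z)
E
```

```text
21.425 gauge mm -0.25 -5.21 z 0.0548 rot [1.7999e+02 1.3000e-01 7.8900e+01] F gauge x,y,z 0.8 -4.2 1.8 F tool [-4.2  0.8 -1.8] T tool [-0.24 -0.85  0.07] q6 15.2 op 0.0096
```

View pics/f.png

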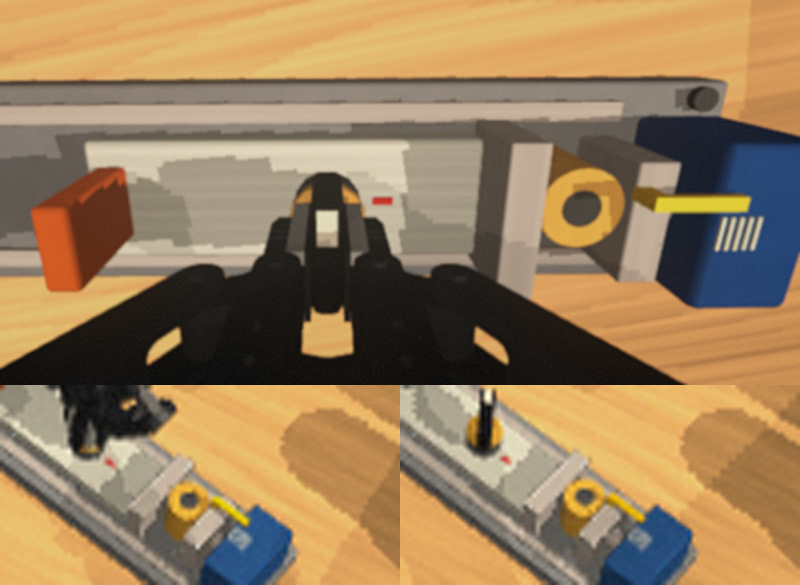

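```bash
python3 - <<'E'
from h import *
c=manip.get_calibration('wrist')
th=np.radians(-11.316);ey=np.array([-np.sin(th),np.cos(th)]);ex=np.array([np.cos(th),np.sin(th)])
for n,u,v,z in [('plate end',726,82,.018),('wall front a',550,143,.058),('wall front b',534,293,.058),('bush top',585,207,.054),('decktail',86,143,.034)]:
    X=atz(c,(100+u*.675,100+v*260/385),z)[:2]-[.57087,.11171];print(n,(X@ex).round(4),(X@ey).round(4))
E
```

```text
plate end -0.0471 0.1573
wall front a -0.0315 0.0674
wall front b 0.0253 0.0699
bush top -0.007 0.0854
decktail -0.0239 -0.0994
```

Request:
{"method": "servo_tool", "body": {"moves": [{"linear":[-0.5,0,0],"spin":0},{"linear":[-1,0,0],"spin":0},{"linear":[-1,0,0],"spin":0},{"linear":[-1,0,0],"spin":0}]}}

```text
t: 22.02
ee_pos: [0.5696, 0.1067, 0.0548]
tool_rot: [180.0, 0.0, 79.0]
wrist_force: [1.0, -3.3, 1.7]
opening: 0.0095
```

```bash
python3 st.py; python3 -c "
from cell import manip
print(manip.job_done())"
```

```text
22.025 gauge mm -0.24 -5.19 z 0.0548 rot [1.7999e+02 2.0000e-02 7.9010e+01] F gauge x,y,z 1.6 -3.0 1.7 F tool [-3.1  1.6 -1.7] T tool [-0.39 -0.89  0.09] q6 15.0 op 0.0095
the job is handed in; nothing more can be done
None
```

The job is done and handed in at 22.0 s of the 61 s allowed.

- **Jaw:** I pushed it shut by its orange tab until the bush pressed the anvil, eased the arm's push off, then let go. My last picture puts the jaw at about 0.070 to 0.071. That means the anvil is pressed back about 5 mm, short of its 12 mm stop.
- **Screw:** I turned it clockwise by about 125° until the torque rose to 1.0 N·m. That happened with the wing in line with the slide, where the seat should be. I then backed it off about 90° and am still gripping it, with the bar across the slide to within about 0.3°.
- **Bush:** It stands upright, pinched between jaw and anvil. I never moved towards the other things on the bench, but I took no last picture to check them.

**Checks that disagreed:**
- **Anvil travel:** before the last push, the force rise suggested 3 to 4 mm and vision about 3 mm. The 5 mm figure rests on the pictures, good to about 1 mm.
- **Push on the jaw:** about 3 N of sideways force towards the anvil remained at the end. That is below the slide's 8 N friction, and the jaw did not move in the readings.

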